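# Wedge the vial block tight in the packing jig

### The arm

A 6-joint arm with a two-finger parallel gripper is mounted at the origin on the work surface. World frame = base frame: x ahead of the robot, y to its left, z up, the work surface at z = 0. Lengths are in mm, angles in rad, forces in N, time in s.
With the tool pointing down it reaches from about 350 to 875 mm from the base axis. Payload 4.2 kg.
Tool frame: the origin (TCP) lies on the centre line of the jaws, within the pads' length; the fingertips stand 14 mm ahead of it and the grasp point (between the pads) lies 5 mm behind it (tcp_to_tips is the distance from the TCP to the fingertips, in mm); z points along the fingers, y is the direction in which the jaws open and shut (so a half turn about z gives the same grasp; the last joint's range is limited). The gripper opens to 85 mm and grips with 20 to 120 N. Pads are 22 mm wide; open, the fingers measure 114 mm over their backs; the gripper's body (76 mm by 85 mm) begins 54 mm behind the grasp point. The pads swing forward as they close: fully open they stand 13 mm farther back than shut.
Start: joints at [1.501, 0.385, 0.008, 0, -1.194, -0.259], TCP at [201.785, 591.508, 245.312] pointing down, gripper open.
Joint ranges: [-3.14, 3.14], [-1.21, 2.06], [-1.07, 1.41], [-3.16, 2.05], [-2.99, -0.16], [-3.1, 3.1]. Speed limits (rad/s): [2.79, 2.79, 3.14, 3.14, 3.14, 3.14].

### API

Orientations are given as a unit quaternion [x, y, z, w].
In Python, from bench import read_state, get_image, job_done, tcp_to_tips gives the robot as it stands. The module is installed in compiled form; this text tells all that it offers.
- The arm moves only by the tool play_rows, never from a script. Its argument "targets" is a list of rows, each an object of numbers: "gripper": the gripper's target within -1 to 1 (shut at 1, half-way at 0, fully open at -1); "tx", "ty", "tz": the shift along the tool's x, y, z scaled (see below); "spin": the turn about the tool's z scaled (see below). A call has 1 to 12 rows; each row is the pose to reach, as a shift and turn from the pose commanded when the call began, along the tool's axes at that moment; what a row does not reach only later rows make up. The controller multiplies each number of a shift by 0.25 m and each number of a turn by pi/4 rad. A row lasts 1/8 s, in which the tool goes at most 62.5 mm and 10.7 degrees, less where a joint would pass 70% of its speed; a pose out of reach is approached as far as the arm can. A call with a number of a shift or a turn outside -1 to 1 is refused whole. A call with a gripper value outside its range is refused whole. The fingers move at their own pace and stop on an object; the grip force is fixed at half the most. Time passes only in rows, so rows that repeat a pose let the fingers close. It gives the time, the measured TCP pose, the force and the opening at its end, in the units of the state.
- read_state(): the state, without advancing time (a new reading comes with each control period).
- get_image(name): name is "scene" or "top" or "wrist"; returns a dict with "frame" (384x512x3 uint8, red, green, blue), "depth" (384x512 float32, mm along the optical axis (not along the pixel's ray), 0 where there is no reading), "mtx" (3x3 intrinsics, pixels), "world_to_cam" (4x4, takes a point from world to camera coordinates). Camera axes: x right, y up, looking along -z (the intrinsics and any distortion apply to the point x, -y, -z); pixel columns grow to the right and rows downward; lengths in mm; the calibration is good to about 2 mm. A picture is of the moment at which its call begins.
- job_done(): hands the job in, once; it reports no verdict.
The state is a dict: "clock": time; "joints": joint angles; "joint_vel": joint speeds; "joint_efforts": joint torques, N m; "position": TCP position; "ee_rot": TCP orientation; "contact_force": force on the tool from outside, world axes, zero at the start; "wrist_torque": the same for the moment, N m; "gripper_width": finger opening in mm.
Only numpy, scipy, OpenCV 4.12 (cv2) and the standard library are available. Lean on these libraries where they do the work, as an engineer would, in place of code of your own. Each camera call takes 0.05 s, during which the arm holds its last target.

### The job

The white block of blue-capped vials sits loose in the aluminium packing jig. Set the orange wedge flat on the bench with its thin end in the gap between the block and the slanted fence, then drive it in until the block is clamped firmly against the blue sprung plate and the wedge stays tight by itself once you let go. Feel for it and do not force it, the vials are glass; leave the other things on the bench where they are.

Things in the scene. Friction and masses are not known exactly. Their poses are not given: they have to be found in the camera images.
- wedge: Loose smooth orange plastic wedge lying flat on the bench, 200 mm long, 45 mm high, 0.18 kg, friction 0.35. In plan it tapers evenly and symmetrically, 1 in 6 in all (9.5 degrees between its upright faces), from 45 mm at the butt to 12 mm at the thin end. Origin: centre of its underside (28.5 mm thick there); +x points along it to the thin end, z up. Either flank may face the block.
- wedge_tip (a point): Middle of the lower edge of the wedge's thin end, 100 mm from its origin along its +x; same axes as the wedge.
- wedge_butt (a point): Middle of the lower edge of the wedge's thick end (butt, a flat upright face about 40 mm wide and 45 mm high), 100 mm behind its origin; same axes as the wedge.
- jig: Fixed aluminium jig without a floor: things in it stand on the bench (z = 0). Origin on the bench between fence and plate; +x is the direction in which the wedge is driven, +y points from the block to the slanted fence.
- gap_mouth (a point): Front end of the fence's face, on the bench, at the open end of the gap: x = -80, y = 69 mm in the jig, same axes. The fence is an upright wall 56 mm high, 24 mm thick, 195 mm long; its face runs inward to y = 37 mm at x = 112 mm (-9.5 degrees from +x): the gap narrows by 1 mm in 6, like the wedge. Nothing stands before the mouth.
- jig_end (a point): Middle of the inner face of the jig's end wall, on the bench: x = 80, y = -16 mm in the jig, same axes. The wall is 78 mm wide (along y) and 50 mm high; it stops the block from being carried along, while the wedge may run past it.
- plate_mid (a point): Middle of the range in which the face of the blue sprung plate may stand (x = 0, y = -62 mm in the jig, same axes). The true face, 140 mm long and facing +y, stands anywhere from 7 mm before to 7 mm behind this and is not reported: find it by touch. The plate is preloaded: it gives way at about 9 N of side force, then takes 8 N more per mm.
- load: Load: loose smooth white block with 24 blue-capped vials, 150 (x) by 100 (y) by 56 mm high, 0.5 kg, friction 0.35. Origin: centre of its underside; axes along the jig's. It starts 1 to 5 mm off the plate. The push on the wedge stays under 5 N while the block slides (brief knocks aside), then climbs past 10 N (over 1 N per mm) once it bears on the plate, thin end 65 to 175 mm inside the mouth. The wedge self-locks.
- carton: Bystander: closed white and teal carton, 85 by 125 mm, 70 mm high, origin under its centre.
- amber_bottle: Bystander: amber bottle, 60 mm across, 130 mm high, origin under its centre.
- big_vial: Bystander: glass jar with a blue cap, 48 mm across, 70 mm high, origin under its centre.
- spare_block: Bystander: a second block of vials like the load (150 by 100 by 56 mm), well away from the jig, not to be used; origin under its centre.
- leaflets: Bystander: pack of paper leaflets with a blue band, 140 by 90 mm, 22 mm high, origin under its centre.
There are look-alikes about, which are no part of the job. There is more than one size of the wedge; the job needs the larger. What is shaped like the load but green is not meant.

How it is judged:
By the outcome, as a careful person would: the job done as asked, in the order asked, and still so for the second after the job is handed in, with the robot touching nothing.
It also fails if it takes over 58 s, if anything falls off the work surface, if the arm or the gripper's body presses on something with over 40 N, if the wrist force passes 120 N, or if a joint passes its speed limit or range.

## Working session

There is one attempt and no reset: what is moved stays moved. The work goes in short steps, Python scripts to look and compute and a tool call to move; the robot and the scene stay as the last step left them, time stands still between calls to the robot, and variables do not carry over. Pictures are saved under pics/ and viewed, and the job is handed in when it is done.

Besides the shell and the picture viewer there is one more tool, called after "Request:" by a JSON object that holds its "fn" and its "kwargs". play_rows: Moves the arm, as the interface text tells. Its arguments: {"type":"object","properties":{"targets":{"type":"array","items":{"type":"object","properties":{"gripper":{"type":"number"},"tx":{"type":"number","minimum":-1,"maximum":1},"ty":{"type":"number","minimum":-1,"maximum":1},"tz":{"type":"number","minimum":-1,"maximum":1},"spin":{"type":"number","minimum":-1,"maximum":1}}}}},"required":["targets"]}

```bash
mkdir -p pics; cat > h.py <<'E'
import numpy as np, cv2, json
from bench import read_state, get_image, job_done, tcp_to_tips
def snap(n,f):
    d=get_image(n); cv2.imwrite('pics/%s.png'%f,cv2.cvtColor(d['frame'],cv2.COLOR_RGB2BGR)); np.savez('pics/%s.npz'%f,**d); return d
def ray(d,u,v,z):
    M=d['world_to_cam'];R=M[:3,:3];t=M[:3,3];K=d['mtx']
    p=np.linalg.inv(K)@np.array([u,v,1.]); dirc=np.array([p[0],-p[1],-p[2]])
    c=-R.T@t; w=R.T@dirc; s=(z-c[2])/w[2]; return c+s*w
E
python3 - <<'E'
from h import *
for n in('scene','top'): snap(n,n+'1')
s=read_state(); print(s)
E
```

```text
{'clock': 0.1, 'joints': array([ 1.50057873e+00,  3.85471290e-01,  6.78085491e-03, -3.91784102e-04,
       -1.19401235e+00, -2.58612517e-01]), 'joint_vel': array([-0.00100228, -0.00355531,  0.00120607,  0.00140871, -0.00144565,
       -0.00046308]), 'joint_efforts': array([ 1.01828916e-04, -3.93317556e+01,  1.88929385e+01,  4.19794053e+00,
       -2.58849803e-03,  4.26570566e-06]), 'position': array([201.6622452 , 591.05927872, 244.34960416]), 'ee_rot': array([ 9.86501972e-01, -1.63746501e-01, -9.16157347e-05,  9.66129235e-04]), 'contact_force': array([ 0.14960225, -0.52840737,  0.14375637]), 'wrist_torque': array([ 0.03663707, -0.01342549,  0.04053347]), 'gripper_width': 85.43667267540611}
```

View pics/top1.png

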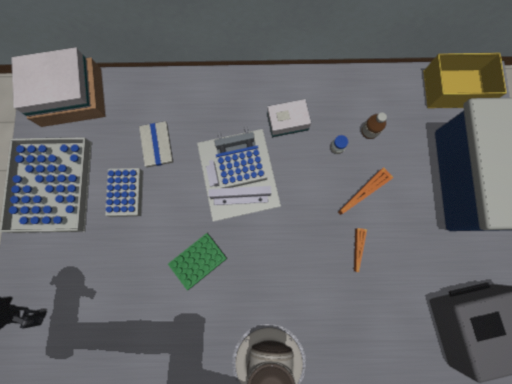

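View pics/scene1.png

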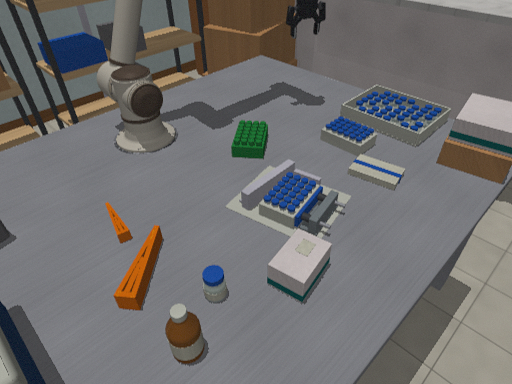

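Top view: the jig is around (240,175), the large wedge around (367,191), and the small wedge look-alike around (361,250). The green look-alike is at (198,261).

```bash
python3 - <<'E'
from h import *
d=dict(np.load('pics/top1.npz'))
M=d['world_to_cam']; print(-M[:3,:3].T@M[:3,3]); print(M[:3,:3].round(3)); print(d['mtx'])
im=cv2.imread('pics/top1.png')
a=cv2.resize(im[125:225,190:290],None,fx=6,fy=6,interpolation=cv2.INTER_CUBIC)
cv2.imwrite('pics/jigz.png',a)
a=cv2.resize(im[150:230,330:410],None,fx=6,fy=6,interpolation=cv2.INTER_CUBIC); cv2.imwrite('pics/wz.png',a)
for u,v in[(240,175),(367,191),(361,250),(270,365)]: print(ray(d,u,v,0).round(1), d['depth'][v,u])
E
```

```text
[ 309.82440932   21.12415775 1170.83179139]
[[-0.017 -1.    -0.   ]
 [ 0.981 -0.017  0.194]
 [-0.194  0.003  0.981]]
[[363.83696896   0.         259.05873166]
 [  0.         363.83696896 184.81958095]
 [  0.           0.           1.        ]]
[575.8  79.8   0. ] 1144.2301
[ 515.  -334.9    0. ] 0.0
[ 325.6 -301.7    0. ] 1121.3307
[-7.5 -5.6  0. ] 877.2817
```

View pics/jigz.png

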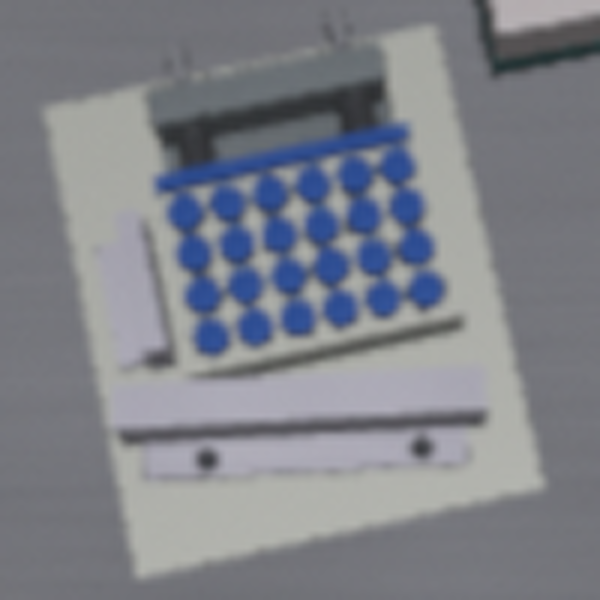

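View pics/wz.png

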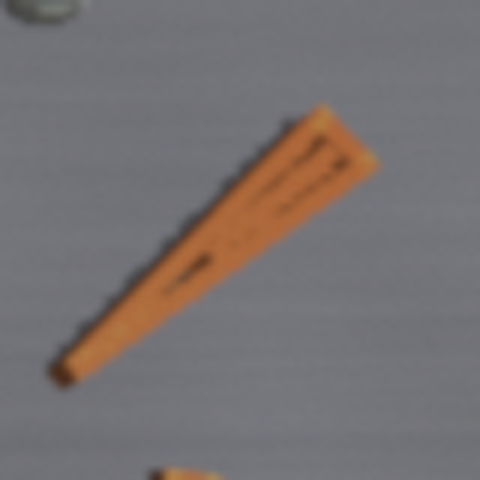

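The fence is on the robot side of the jig and the end wall is on the left, so the wedge drives towards world +y (left in the image). Next I'll measure.

```bash
cat >> h.py <<'E'
def mask(d,lo,hi):
    return cv2.inRange(cv2.cvtColor(d['frame'],cv2.COLOR_RGB2HSV),np.array(lo),np.array(hi))
def toolmove(s,dp,dyaw=0):
    from scipy.spatial.transform import Rotation as R
    r=R.from_quat(s['ee_rot']).as_matrix(); t=r.T@np.asarray(dp); return (t/250).round(4), round(-np.radians(dyaw)/(np.pi/4),4)
def phi(s):
    from scipy.spatial.transform import Rotation as R
    r=R.from_quat(s['ee_rot']).as_matrix(); return np.degrees(np.arctan2(r[1,0],r[0,0]))
E
python3 - <<'E'
from h import *
d=dict(np.load('pics/top1.npz'))
m=mask(d,(3,140,80),(20,255,255))
cs,_=cv2.findContours(m,cv2.RETR_EXTERNAL,cv2.CHAIN_APPROX_NONE)
for c in cs:
    if cv2.contourArea(c)<80: continue
    r=cv2.minAreaRect(c); print(r, cv2.boundingRect(c), cv2.contourArea(c))
def q(n,x,y,z): print(n, ray(d,190+x/6-.42,125+y/6-.42,z)[:2].round(1))
q('fenceL in',110,390,56);q('fenceR in',485,365,56)
q('blk nearR',460,318,56);q('blk nearL',190,374,56)
q('plate L',157,188,45);q('plate R',408,135,45)
q('wall innerfar',140,215,50);q('wall innernear',165,348,50)
def w(n,x,y,z): print(n, ray(d,330+x/6-.42,150+y/6-.42,z)[:2].round(1))
w('butt1',322,105,45);w('butt2',380,160,45);w('tip',50,372,0); w('tipt1',82,382,45); w('tipt2',62,357,45)
s=read_state(); print(phi(s), s['position'])
E
```

```text
((359.9120788574219, 249.54869079589844), (9.098042488098145, 41.21688461303711), 1.9749339818954468) (355, 229, 11, 42) 228.5
((363.34002685546875, 190.62001037597656), (13.000000953674316, 61.79999923706055), 53.13010025024414) (340, 169, 52, 44) 491.5
fenceL in [518.2 177.3]
fenceR in [528.1 -17.7]
blk nearR [553.3  -5.2]
blk nearL [526.  135.8]
plate L [629.6 154.8]
plate R [656.7  20.3]
wall innerfar [613.5 163.2]
wall innernear [541.3 149.5]
butt1 [ 583.5 -378.8]
butt2 [ 553.1 -406.9]
tip [ 449.1 -235.8]
tipt1 [ 438.2 -242.2]
tipt2 [ 451.4 -232.7]
-18.84884922009255 [201.6622452  591.05927872 244.34960416]
```

```bash
python3 - <<'E'
from h import *
s=read_state()
print(toolmove(s,np.array([480,330,270])-s['position'],0))
E
```

```text
(array([ 1.391 ,  0.6287, -0.1012]), np.float64(-0.0))
```

Request:
{"fn": "play_rows", "kwargs": {"targets": [{"tx": 0.2,"ty": 0.2,"tz": -0.05,"spin": 0.15,"gripper": -1},{"tx": 0.4,"ty": 0.4,"tz": -0.1,"spin": 0.3,"gripper": -1},{"tx": 0.6,"ty": 0.6,"tz": -0.1,"spin": 0.45,"gripper": -1},{"tx": 0.8,"ty": 0.8,"tz": -0.1,"spin": 0.6,"gripper": -1},{"tx": 1,"ty": 1,"tz": -0.1,"spin": 0.7,"gripper": -1},{"tx": 1,"ty": 1,"tz": -0.1,"spin": 0.7,"gripper": -1},{"tx": 1,"ty": 1,"tz": -0.1,"spin": 0.7,"gripper": -1}]}}

```text
clock: 0.98
position: [358.1, 271.7, 270.2]
ee_rot: [0.904, -0.427, -0.0, 0.0]
contact_force: [0.4, -0.1, -0.7]
gripper_width: 85.4
```

```bash
python3 - <<'E'
from h import *
s=read_state(); print(s['clock'],s['position'],phi(s))
print(toolmove(s,np.array([540,60,280])-s['position'],-80-phi(s)))
E
```

```text
0.975 [358.11328714 271.68916462 270.22735129] -50.57090356370044
(array([ 1.1161, -0.0242, -0.0392]), np.float64(0.654))
```

Request:
{"fn": "play_rows", "kwargs": {"targets": [{"tx": 0.2,"ty": 0,"tz": -0.02,"spin": 0.15,"gripper": -1},{"tx": 0.4,"ty": 0,"tz": -0.04,"spin": 0.3,"gripper": -1},{"tx": 0.6,"ty": 0,"tz": -0.04,"spin": 0.45,"gripper": -1},{"tx": 0.8,"ty": 0,"tz": -0.04,"spin": 0.6,"gripper": -1},{"tx": 1,"ty": 0,"tz": -0.04,"spin": 0.65,"gripper": -1},{"tx": 1,"ty": 0,"tz": -0.04,"spin": 0.65,"gripper": -1},{"tx": 1,"ty": 0,"tz": -0.04,"spin": 0.65,"gripper": -1}]}}

```text
clock: 1.85
position: [517.0, 82.2, 279.8]
ee_rot: [0.768, -0.64, -0.0, 0.0]
contact_force: [0.5, -0.0, -0.6]
gripper_width: 85.5
```

```bash
python3 - <<'E'
from h import *
d=snap('wrist','w1')
s=read_state(); print(s['clock'],s['position'],phi(s),s['contact_force'])
M=d['world_to_cam']; print(-M[:3,:3].T@M[:3,3]); print(M[:3,:3].round(3)); print(d['mtx'])
E
```

```text
1.9 [516.7726008   82.59876664 280.00073795] -79.51398116219303 [-0.57383209  0.57206631 -0.33424524]
[530.76312671  12.27336013 407.69490777]
[[-0.984 -0.18  -0.   ]
 [ 0.173 -0.944 -0.279]
 [ 0.05  -0.275  0.96 ]]
[[311.45067008   0.         257.78403698]
 [  0.         311.45067008 190.4831254 ]
 [  0.           0.           1.        ]]
```

View pics/w1.png

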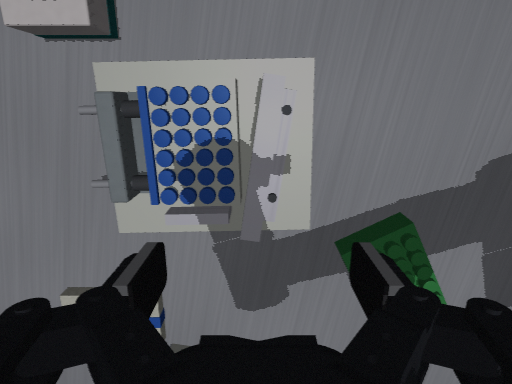

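Wrist view: block at about (150-240, 80-205), fence from (270,75) to (250,240), with the mouth at the top.

```bash
python3 - <<'E'
from h import *
im=cv2.imread('pics/w1.png')
cv2.imwrite('pics/w1z.png',cv2.resize(im[55:245,130:310],None,fx=3,fy=3,interpolation=cv2.INTER_CUBIC))
E
```

```text
(no output)
```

View pics/w1z.png

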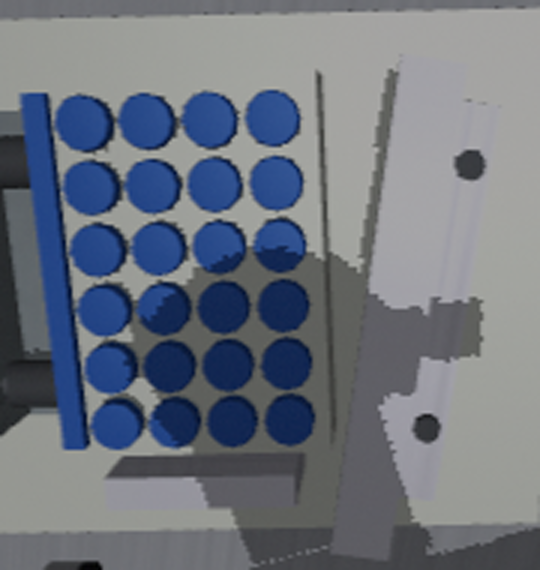

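```bash
python3 - <<'E'
from h import *
d=dict(np.load('pics/w1.npz'))
def q(n,x,y,z):
    p=ray(d,130+(x+.5)/3-.5,55+(y+.5)/3-.5,z)[:2]; print(n,p.round(1)); return p
A=q('mouth',399,55,56);B=q('fence end',332,553,56);f=B-A;L=np.hypot(*f);print(L,np.degrees(np.arctan2(f[1],f[0])))
C=q('blk front',317,72,56);D=q('blk back',331,443,56);g=D-C;print(np.hypot(*g),np.degrees(np.arctan2(g[1],g[0])))
E=q('wall a',305,453,50);F=q('wall b',125,455,50)
print(np.hypot(*(E-F)),np.degrees(np.arctan2(*(E-F)[::-1])))
th=np.radians((np.degrees(np.arctan2(f[1],f[0]))+9.46+np.degrees(np.arctan2(g[1],g[0])))/2)
ex=np.array([np.cos(th),np.sin(th)]);ey=np.array([-ex[1],ex[0]])
O=A-(-80*ex+69*ey);print('jig',O,np.degrees(th))
for P in(C,D,B,E,F):print(((P-O)@ex).round(1),((P-O)@ey).round(1))
E
```

```text
mouth [530.7 -15.5]
fence end [522.4 178.1]
193.76162310641635 92.4599541988999
blk front [558.3  -4.7]
blk back [530.6 131.2]
138.7105945727983 101.51086532992402
wall a [540.3 139.4]
wall b [611.8 153.3]
72.88251072769282 -168.94800331560515
jig [582.04067431  76.84218112] 101.71540976441196
-75.0 39.8
63.7 39.3
111.2 37.8
69.7 28.2
68.8 -44.7
```

```bash
python3 - <<'E'
from h import *
d=dict(np.load('pics/w1.npz'))
M=d['world_to_cam'];R=M[:3,:3];t=M[:3,3];K=d['mtx']
def pt(u,v):
    z=d['depth'][v,u]; p=np.linalg.inv(K)@np.array([u,v,1.])*z; return R.T@(np.array([p[0],-p[1],-p[2]])-t)
O=np.array([582,76.8]);th=np.radians(101.7);ex=np.array([np.cos(th),np.sin(th)]);ey=np.array([-ex[1],ex[0]])
for v in(90,115,130):
  print(v)
  for u in range(140,300,3):
    if d['depth'][v,u]==0: continue
    p=pt(u,v); print(u,((p[:2]-O)@ex).round(),((p[:2]-O)@ey).round(1),p[2].round(1),end=' | ')
u=222;print()
for v in range(76,216,3):
    p=pt(u,v); print(v,((p[:2]-O)@ex).round(1),((p[:2]-O)@ey).round(1),p[2].round(1),end=' | ')
E
```

```text
90
140 -66.0 -68.7 40.7 | 143 -66.0 -65.3 40.8 | 146 -66.0 -63.5 36.5 | 149 -66.0 -53.7 55.6 | 152 -66.0 -50.5 55.5 | 155 -66.0 -47.0 56.5 | 158 -65.0 -44.1 55.4 | 161 -65.0 -41.2 54.2 | 164 -65.0 -38.8 51.3 | 167 -66.0 -38.8 39.6 | 173 -65.0 -28.0 55.3 | 176 -65.0 -24.4 56.7 | 179 -65.0 -21.3 56.0 | 182 -65.0 -18.1 55.9 | 185 -65.0 -15.3 54.3 | 188 -65.0 -15.1 39.7 | 191 -65.0 -8.4 55.9 | 194 -65.0 -5.4 55.0 | 197 -64.0 -1.9 56.3 | 200 -64.0 1.2 55.9 | 203 -64.0 4.5 55.9 | 206 -64.0 7.5 54.7 | 209 -65.0 8.4 38.9 | 212 -64.0 14.1 55.7 | 215 -64.0 17.1 54.3 | 218 -64.0 20.7 56.5 | 221 -64.0 23.9 56.8 | 224 -64.0 27.1 57.0 | 227 -64.0 30.1 54.5 | 230 -64.0 32.1 39.2 | 233 -64.0 35.4 38.9 | 236 -65.0 37.7 22.0 | 239 -65.0 39.9 -0.6 | 242 -65.0 43.7 -0.1 | 245 -65.0 47.4 -0.7 | 248 -65.0 51.2 0.6 | 251 -65.0 54.9 -0.0 | 254 -65.0 58.7 1.0 | 257 -65.0 62.4 0.5 | 260 -65.0 66.1 -0.8 | 263 -63.0 69.0 55.5 | 266 -63.0 72.2 55.8 | 269 -63.0 75.4 55.1 | 272 -63.0 78.7 54.8 | 275 -63.0 81.9 55.4 | 278 -62.0 85.1 55.7 | 281 -62.0 88.4 54.5 | 284 -64.0 95.4 8.2 | 287 -64.0 99.2 6.7 | 290 -63.0 10
[... 2771 characters left out ...]
 | 118 -34.5 23.3 56.4 | 121 -31.2 23.0 55.3 | 124 -27.9 22.7 54.3 | 127 -23.6 21.1 41.4 | 130 -21.4 22.5 55.2 | 133 -18.0 22.1 54.0 | 136 -14.9 22.2 55.9 | 139 -11.6 22.0 56.2 | 142 -8.1 21.7 55.1 | 145 -4.7 21.5 55.1 | 148 -0.3 20.5 48.4 | 151 1.9 21.3 56.6 | 154 5.7 20.8 54.2 | 157 9.1 20.7 54.3 | 160 12.4 20.6 55.6 | 163 16.2 20.2 53.9 | 166 22.6 18.3 39.5 | 169 22.9 20.0 55.4 | 172 26.4 19.9 55.6 | 175 30.1 19.6 55.2 | 178 33.9 19.3 54.3 | 181 37.4 19.2 54.8 | 184 41.5 18.7 52.8 | 187 46.7 17.8 47.5 | 190 48.4 18.5 54.5 | 193 52.2 18.3 54.1 | 196 55.9 18.1 54.1 | 199 59.2 18.0 55.5 | 202 63.1 17.8 55.1 | 205 72.3 15.5 39.2 | 208 79.5 14.1 29.8 | 211 78.8 15.6 43.1 | 214 80.4 16.2 49.6 |
```

```bash
python3 - <<'E'
from h import *
s=read_state(); 
print(toolmove(s,np.array([490,-290,250])-s['position'],-52-phi(s)))
E
```

```text
(array([1.446 , 0.3765, 0.1201]), np.float64(-0.6114))
```

Request:
{"fn": "play_rows", "kwargs": {"targets": [{"tx": 0.2,"ty": 0.07,"tz": 0,"spin": -0.1,"gripper": -1},{"tx": 0.4,"ty": 0.14,"tz": 0,"spin": -0.2,"gripper": -1},{"tx": 0.6,"ty": 0.22,"tz": 0,"spin": -0.3,"gripper": -1},{"tx": 0.8,"ty": 0.3,"tz": 0,"spin": -0.4,"gripper": -1},{"tx": 1,"ty": 0.37,"tz": 0,"spin": -0.5,"gripper": -1},{"tx": 1,"ty": 0.37,"tz": 0,"spin": -0.6,"gripper": -1}]}}

```text
clock: 2.65
position: [470.6, -182.2, 280.5]
ee_rot: [0.897, -0.443, 0.0, 0.0]
contact_force: [0.2, 0.7, -0.5]
gripper_width: 85.4
```

```bash
python3 - <<'E'
from h import *
s=read_state(); print(s['position'],phi(s))
print(toolmove(s,np.array([490,-290,250])-s['position'],-52-phi(s)))
E
```

```text
[ 470.61390219 -182.17231168  280.45991889] -52.57355399268683
(array([0.3896, 0.2005, 0.1219]), np.float64(-0.0127))
```

Request:
{"fn": "play_rows", "kwargs": {"targets": [{"tx": 0.2,"ty": 0.1,"tz": 0.06,"spin": 0,"gripper": -1},{"tx": 0.39,"ty": 0.2,"tz": 0.12,"spin": 0,"gripper": -1},{"tx": 0.39,"ty": 0.2,"tz": 0.12,"spin": 0,"gripper": -1},{"tx": 0.39,"ty": 0.2,"tz": 0.12,"spin": 0,"gripper": -1}]}}

```text
clock: 3.15
position: [491.2, -287.6, 250.4]
ee_rot: [0.897, -0.442, -0.0, -0.0]
contact_force: [-0.4, 0.0, 1.2]
gripper_width: 85.4
```

```bash
python3 - <<'E'
from h import *
d=snap('wrist','w2')
s=read_state(); print(s['position'],phi(s))
m=mask(d,(3,120,60),(22,255,255))
cs,_=cv2.findContours(m,cv2.RETR_EXTERNAL,cv2.CHAIN_APPROX_NONE)
for c in cs:
    if cv2.contourArea(c)<300: continue
    a=cv2.approxPolyDP(cv2.convexHull(c),3,True)[:,0]; print(cv2.contourArea(c),a.tolist())
    for u,v in a: print(u,v,ray(d,u,v,45)[:2].round(1),ray(d,u,v,0)[:2].round(1))
E
```

```text
[ 491.27911126 -287.33235293  250.91789161] -52.46631040422421
1154.5 [[317, 206], [334, 192], [379, 253], [350, 242], [321, 215]]
317 206 [ 412.4 -293.2] [ 395.8 -286.3]
334 192 [ 408.1 -317.3] [ 390.9 -313.7]
379 253 [ 316.  -293.1] [ 286.4 -286.2]
350 242 [ 352.8 -282.8] [ 328.2 -274.5]
321 215 [ 401.7 -287.7] [ 383.7 -280.1]
5040.5 [[283, 38], [268, 226], [258, 226], [239, 39]]
283 38 [ 551.3 -405. ] [ 553.5 -413.2]
268 226 [ 441.4 -240.3] [ 428.7 -226.3]
258 226 [ 450.5 -233.3] [ 439.1 -218.3]
239 39 [ 584.9 -378.2] [ 591.6 -382.8]
```

View pics/w2.png

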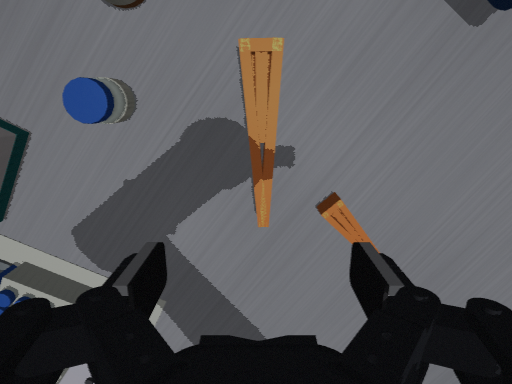

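```bash
python3 - <<'E'
from h import *
s=read_state(); 
print(toolmove(s,np.array([529.6,-342.8,24])-s['position'],-51.74-phi(s)))
E
```

```text
(array([0.2688, 0.0141, 0.9078]), np.float64(-0.0161))
```

Request:
{"fn": "play_rows", "kwargs": {"targets": [{"tx": 0.14,"ty": 0.007,"tz": 0.1,"spin": -0.016,"gripper": -1},{"tx": 0.269,"ty": 0.014,"tz": 0.3,"spin": -0.016,"gripper": -1},{"tx": 0.269,"ty": 0.014,"tz": 0.5,"spin": -0.016,"gripper": -1},{"tx": 0.269,"ty": 0.014,"tz": 0.65,"spin": -0.016,"gripper": -1},{"tx": 0.269,"ty": 0.014,"tz": 0.78,"spin": -0.016,"gripper": -1},{"tx": 0.269,"ty": 0.014,"tz": 0.86,"spin": -0.016,"gripper": -1},{"tx": 0.269,"ty": 0.014,"tz": 0.905,"spin": -0.016,"gripper": -1},{"tx": 0.269,"ty": 0.014,"tz": 0.905,"spin": -0.016,"gripper": -1},{"tx": 0.269,"ty": 0.014,"tz": 0.905,"spin": -0.016,"gripper": -1}]}}

```text
clock: 4.32
position: [530.0, -344.2, 25.5]
ee_rot: [0.899, -0.437, 0.001, -0.0]
contact_force: [0.2, 0.2, 0.4]
gripper_width: 85.1
```

```bash
python3 - <<'E'
from h import *
d=snap('wrist','w3')
s=read_state(); print(s['position'],phi(s),s['contact_force'])
E
```

```text
[ 529.93517729 -344.32328445   25.48069319] -51.8333098145198 [-0.22710299  0.15203104  0.32146587]
```

View pics/w3.png

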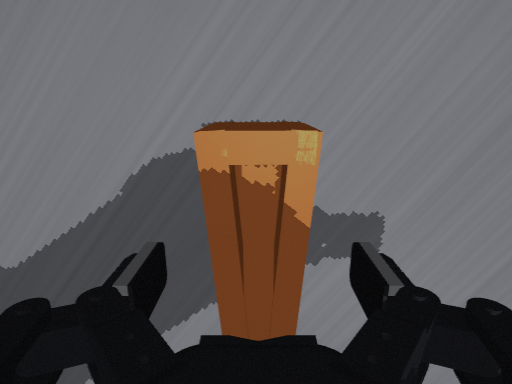

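The wedge is centred between the pads (butt edge from 195 to 322 px, pads at 165 and 350). I'll close the gripper.

Request:
{"fn": "play_rows", "kwargs": {"targets": [{"gripper": 1},{"gripper": 1},{"gripper": 1},{"gripper": 1},{"gripper": 1},{"gripper": 1},{"gripper": 1},{"gripper": 1}]}}

```text
invalid input
```

Request:
{"fn": "play_rows", "kwargs": {"targets": [{"gripper": 1,"tz": -0.1},{"gripper": 1,"tz": -0.2},{"gripper": 1,"tz": -0.3},{"gripper": 1,"tz": -0.36},{"gripper": 1,"tz": -0.36},{"gripper": 1,"tz": -0.36}]}}

```text
invalid input
```

```bash
python3 - <<'E'
from h import *
d=snap('wrist','w4'); snap('scene','s4')
s=read_state(); print(s['position'],phi(s),s['contact_force'],s['gripper_width'])
m=mask(d,(3,120,60),(22,255,255))
cs,_=cv2.findContours(m,cv2.RETR_EXTERNAL,cv2.CHAIN_APPROX_NONE)
E
```

```text
[ 529.60305195 -344.38807535   25.17164617] -51.858880251071525 [ 0.58266306  0.13487239 -0.72175248] 84.8862809137549
```

View pics/w4.png

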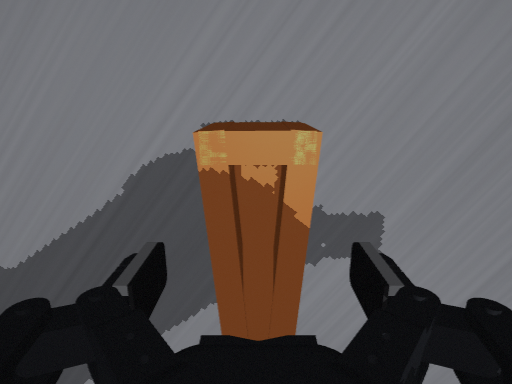

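View pics/s4.png

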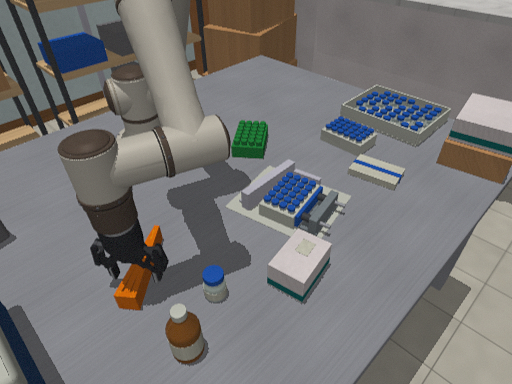

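All the fields have to be given in each row, so both calls were refused and nothing moved.

Request:
{"fn": "play_rows", "kwargs": {"targets": [{"tx": 0,"ty": 0,"tz": 0,"spin": 0,"gripper": 1},{"tx": 0,"ty": 0,"tz": 0,"spin": 0,"gripper": 1},{"tx": 0,"ty": 0,"tz": 0,"spin": 0,"gripper": 1},{"tx": 0,"ty": 0,"tz": 0,"spin": 0,"gripper": 1},{"tx": 0,"ty": 0,"tz": 0,"spin": 0,"gripper": 1},{"tx": 0,"ty": 0,"tz": 0,"spin": 0,"gripper": 1},{"tx": 0,"ty": 0,"tz": 0,"spin": 0,"gripper": 1},{"tx": 0,"ty": 0,"tz": 0,"spin": 0,"gripper": 1}]}}

```text
clock: 5.48
position: [529.3, -344.4, 24.4]
ee_rot: [0.899, -0.437, 0.0, 0.0]
contact_force: [-0.7, 0.3, 4.8]
gripper_width: 35.0
```

Request:
{"fn": "play_rows", "kwargs": {"targets": [{"tx": 0,"ty": 0,"tz": -0.06,"spin": 0,"gripper": 1},{"tx": 0,"ty": 0,"tz": -0.15,"spin": 0,"gripper": 1},{"tx": 0,"ty": 0,"tz": -0.25,"spin": 0,"gripper": 1},{"tx": 0,"ty": 0,"tz": -0.34,"spin": 0,"gripper": 1},{"tx": 0,"ty": 0,"tz": -0.36,"spin": 0,"gripper": 1},{"tx": 0,"ty": 0,"tz": -0.36,"spin": 0,"gripper": 1},{"tx": 0,"ty": 0,"tz": -0.36,"spin": 0,"gripper": 1}]}}

```text
clock: 6.35
position: [528.2, -343.8, 112.7]
ee_rot: [0.899, -0.437, -0.001, -0.0]
contact_force: [0.3, -0.3, -2.4]
gripper_width: 34.9
```

```bash
python3 - <<'E'
from h import *
d=snap('wrist','w5'); snap('scene','s5')
s=read_state(); print(s['clock'],s['position'],phi(s),s['contact_force'],s['gripper_width'])
print(toolmove(s,np.array([555.4,-91.7,s['position'][2]])-s['position'],-83.05-phi(s)))
E
```

```text
6.45 [ 528.45180257 -343.98205306  112.80940517] -51.8751236600264 [-0.08191235 -0.04817031 -1.18938738] 34.8111915350023
(array([-7.273e-01, -7.078e-01,  7.000e-04]), np.float64(0.6928))
```

View pics/w5.png

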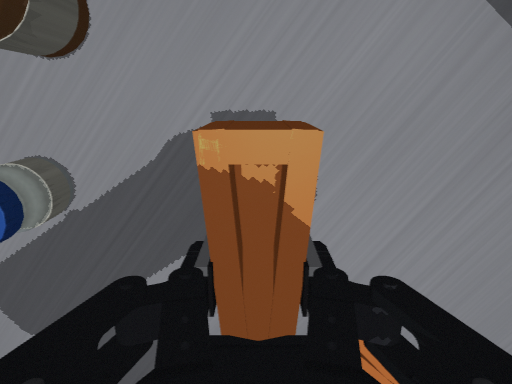

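View pics/s5.png

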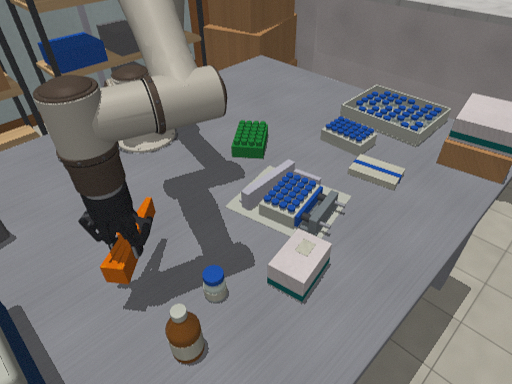

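Request:
{"fn": "play_rows", "kwargs": {"targets": [{"tx": -0.08,"ty": -0.08,"tz": 0,"spin": 0.08,"gripper": 1},{"tx": -0.18,"ty": -0.18,"tz": 0,"spin": 0.18,"gripper": 1},{"tx": -0.3,"ty": -0.29,"tz": 0,"spin": 0.29,"gripper": 1},{"tx": -0.42,"ty": -0.41,"tz": 0,"spin": 0.4,"gripper": 1},{"tx": -0.54,"ty": -0.53,"tz": 0,"spin": 0.51,"gripper": 1},{"tx": -0.65,"ty": -0.63,"tz": 0,"spin": 0.62,"gripper": 1},{"tx": -0.728,"ty": -0.707,"tz": 0,"spin": 0.693,"gripper": 1},{"tx": -0.728,"ty": -0.707,"tz": 0,"spin": 0.693,"gripper": 1},{"tx": -0.728,"ty": -0.707,"tz": 0,"spin": 0.693,"gripper": 1},{"tx": -0.728,"ty": -0.707,"tz": 0,"spin": 0.693,"gripper": 1}]}}

```text
clock: 7.7
position: [555.4, -92.8, 113.9]
ee_rot: [0.748, -0.663, -0.0, 0.0]
contact_force: [0.8, 0.1, -2.2]
gripper_width: 34.7
```

```bash
python3 - <<'E'
from h import *
d=snap('top','t6'); snap('scene','s6')
s=read_state(); print(s['clock'],s['position'],phi(s),s['contact_force'],s['gripper_width'])
im=cv2.imread('pics/t6.png'); cv2.imwrite('pics/t6z.png',cv2.resize(im[120:240,180:300],None,fx=5,fy=5,interpolation=cv2.INTER_CUBIC))
m=mask(d,(3,120,60),(22,255,255));m[:, :200]=0;m[:,335:]=0
cs,_=cv2.findContours(m,cv2.RETR_EXTERNAL,cv2.CHAIN_APPROX_NONE)
for c in cs:
    if cv2.contourArea(c)<30: continue
    print(cv2.contourArea(c),cv2.approxPolyDP(cv2.convexHull(c),1.5,True)[:,0].tolist())
E
```

```text
7.8 [555.49132841 -92.77550776 113.93462699] -83.12379689721062 [-1.23340249  0.78705657 -1.67217905] 34.899023855317644
289.5 [[293, 174], [293, 179], [262, 181], [260, 174], [288, 168]]
84.0 [[316, 166], [318, 175], [314, 178], [306, 178], [306, 175]]
```

View pics/t6z.png

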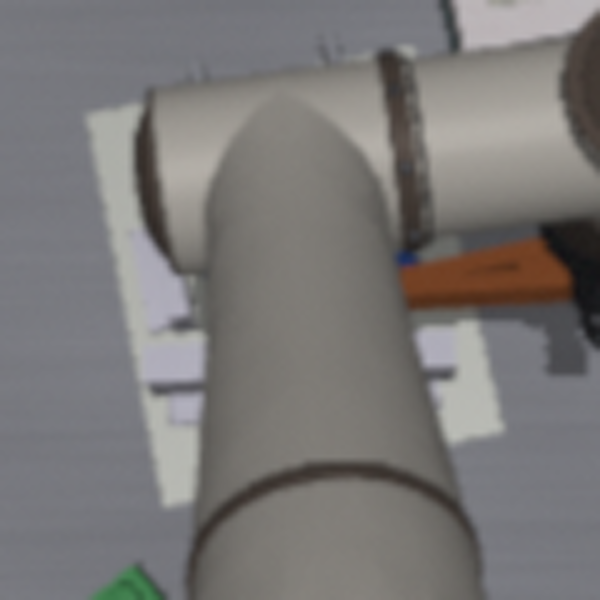

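View pics/s6.png

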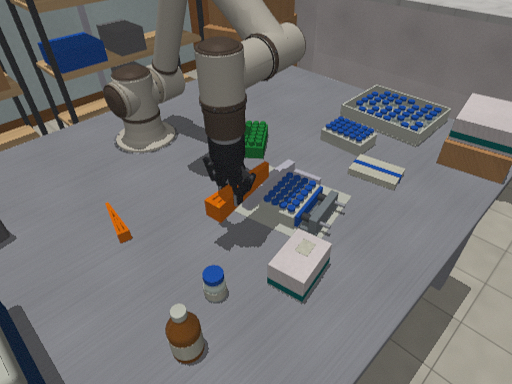

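Request:
{"fn": "play_rows", "kwargs": {"targets": [{"tx": 0.06,"ty": 0,"tz": 0,"spin": 0,"gripper": 1},{"tx": 0.12,"ty": 0,"tz": 0.05,"spin": 0,"gripper": 1},{"tx": 0.12,"ty": 0,"tz": 0.12,"spin": 0,"gripper": 1},{"tx": 0.12,"ty": 0,"tz": 0.2,"spin": 0,"gripper": 1},{"tx": 0.12,"ty": 0,"tz": 0.27,"spin": 0,"gripper": 1},{"tx": 0.12,"ty": 0,"tz": 0.32,"spin": 0,"gripper": 1},{"tx": 0.12,"ty": 0,"tz": 0.336,"spin": 0,"gripper": 1},{"tx": 0.12,"ty": 0,"tz": 0.336,"spin": 0,"gripper": 1},{"tx": 0.12,"ty": 0,"tz": 0.336,"spin": 0,"gripper": 1}]}}

```text
clock: 8.93
position: [559.9, -121.8, 30.7]
ee_rot: [0.749, -0.663, 0.001, -0.0]
contact_force: [-0.3, 0.4, -1.5]
gripper_width: 34.9
```

```bash
python3 - <<'E'
from h import *
d=snap('scene','s7')
s=read_state(); print(s['clock'],s['position'],phi(s),s['contact_force'],s['gripper_width'])
im=cv2.imread('pics/s7.png'); cv2.imwrite('pics/s7z.png',cv2.resize(im[140:240,190:350],None,fx=5,fy=5,interpolation=cv2.INTER_CUBIC))
M=d['world_to_cam'];print(-M[:3,:3].T@M[:3,3])
h=np.radians(phi(s)+180); tip=s['position'][:2]+139*np.array([np.cos(h),np.sin(h)])
O=np.array([582,76.8]);th=np.radians(101.7);ex=np.array([np.cos(th),np.sin(th)]);ey=np.array([-ex[1],ex[0]])
print('tip jig',(tip-O)@ex,(tip-O)@ey,np.degrees(h-th))
E
```

```text
8.975 [ 559.80878593 -121.6997148    30.78522678] -83.04150910978618 [-0.58598168  0.35350035 -1.5950891 ] 35.159840449870075
[1047.83126464 -489.31274451  652.32146842]
tip jig -51.351043258890314 50.49355080089961 -4.741509109786181
```

View pics/s7z.png

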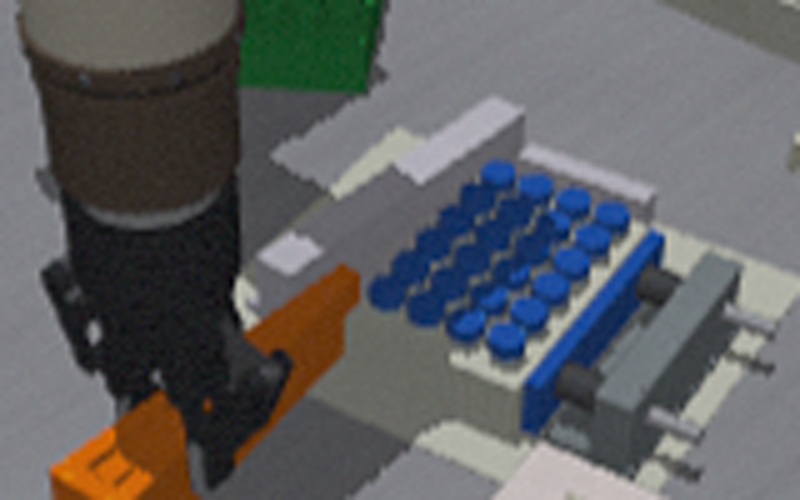

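Request:
{"fn": "play_rows", "kwargs": {"targets": [{"tx": 0,"ty": 0.003,"tz": 0.012,"spin": 0,"gripper": 1},{"tx": 0,"ty": 0.003,"tz": 0.023,"spin": 0,"gripper": 1},{"tx": 0,"ty": 0.003,"tz": 0.023,"spin": 0,"gripper": 1},{"tx": -0.03,"ty": 0.003,"tz": 0.023,"spin": 0,"gripper": 1},{"tx": -0.06,"ty": 0.003,"tz": 0.023,"spin": 0,"gripper": 1},{"tx": -0.09,"ty": 0.003,"tz": 0.023,"spin": 0,"gripper": 1},{"tx": -0.12,"ty": 0.003,"tz": 0.023,"spin": 0,"gripper": 1},{"tx": -0.15,"ty": 0.003,"tz": 0.023,"spin": 0,"gripper": 1},{"tx": -0.18,"ty": 0.003,"tz": 0.023,"spin": 0,"gripper": 1},{"tx": -0.18,"ty": 0.003,"tz": 0.023,"spin": 0,"gripper": 1},{"tx": -0.18,"ty": 0.003,"tz": 0.023,"spin": 0,"gripper": 1}]}}

```text
clock: 10.35
position: [553.3, -76.8, 24.4]
ee_rot: [0.749, -0.663, 0.0, -0.0]
contact_force: [0.4, 0.1, 0.1]
gripper_width: 35.1
```

```bash
python3 - <<'E'
from h import *
d=snap('scene','s8')
s=read_state(); print(s['clock'],s['position'],phi(s),s['contact_force'],s['gripper_width'])
im=cv2.imread('pics/s8.png'); cv2.imwrite('pics/s8z.png',cv2.resize(im[140:240,190:350],None,fx=5,fy=5,interpolation=cv2.INTER_CUBIC))
E
```

```text
10.4 [553.27008673 -76.93552     24.42509392] -83.04531478167885 [0.52616466 1.44267889 0.61538114] 35.44051980788799
```

View pics/s8z.png

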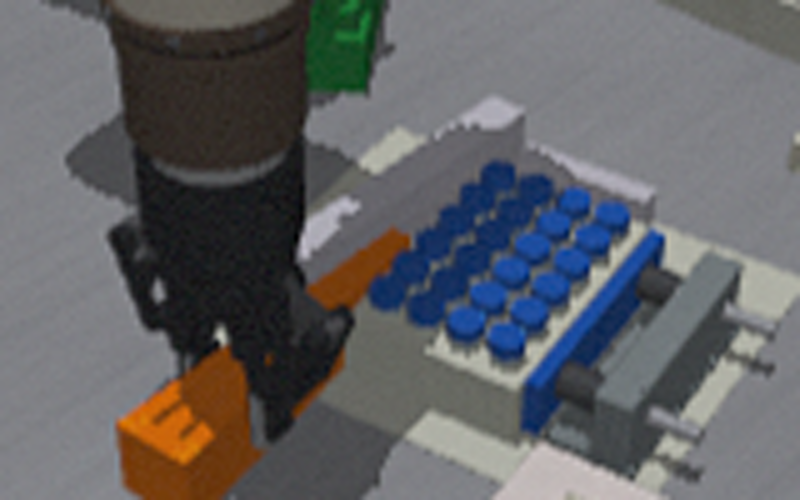

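Request:
{"fn": "play_rows", "kwargs": {"targets": [{"tx": 0,"ty": 0,"tz": 0,"spin": 0,"gripper": -0.4},{"tx": 0,"ty": 0,"tz": 0,"spin": 0,"gripper": -0.4},{"tx": 0,"ty": 0,"tz": 0,"spin": 0,"gripper": -0.4},{"tx": 0,"ty": 0,"tz": 0,"spin": 0,"gripper": -0.4},{"tx": 0,"ty": 0,"tz": -0.05,"spin": 0,"gripper": -0.4},{"tx": 0,"ty": 0,"tz": -0.15,"spin": 0,"gripper": -0.4},{"tx": 0,"ty": 0,"tz": -0.25,"spin": 0,"gripper": -0.4},{"tx": 0.1,"ty": 0,"tz": -0.25,"spin": 0,"gripper": 1},{"tx": 0.25,"ty": 0,"tz": -0.25,"spin": 0,"gripper": 1},{"tx": 0.38,"ty": 0,"tz": -0.25,"spin": 0,"gripper": 1},{"tx": 0.38,"ty": 0,"tz": -0.25,"spin": 0,"gripper": 1},{"tx": 0.38,"ty": 0,"tz": -0.25,"spin": 0,"gripper": 1}]}}

```text
clock: 11.9
position: [564.5, -171.3, 87.3]
ee_rot: [0.749, -0.663, 0.0, -0.0]
contact_force: [-0.4, -0.1, -0.9]
gripper_width: -0.2
```

```bash
python3 - <<'E'
from h import *
d=snap('scene','s9'); t=snap('top','t9')
s=read_state(); print(s['clock'],s['position'],phi(s),s['contact_force'],s['gripper_width'])
a=cv2.imread('pics/s9.png'); b=cv2.imread('pics/t9.png')
cv2.imwrite('pics/z9.png',np.vstack([cv2.resize(a[150:250,170:350],None,fx=3,fy=3,interpolation=cv2.INTER_CUBIC),cv2.resize(b[130:230,170:350],None,fx=3,fy=3,interpolation=cv2.INTER_CUBIC)]))
E
```

```text
12.0 [ 564.58384912 -170.68936752   87.17433633] -82.99767750192272 [-0.76828536 -0.62936196  1.03980022] 0.1740111258464971
```

View pics/z9.png

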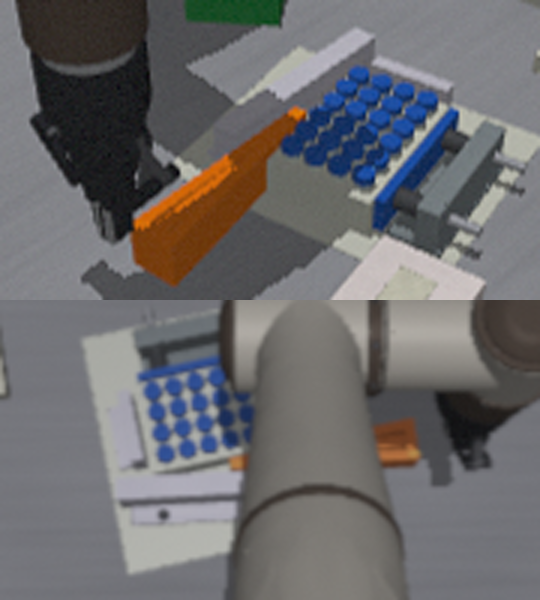

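Request:
{"fn": "play_rows", "kwargs": {"targets": [{"tx": 0,"ty": 0,"tz": 0.08,"spin": 0,"gripper": 1},{"tx": 0,"ty": 0,"tz": 0.18,"spin": 0,"gripper": 1},{"tx": 0,"ty": 0,"tz": 0.24,"spin": 0,"gripper": 1},{"tx": 0,"ty": 0,"tz": 0.252,"spin": 0,"gripper": 1},{"tx": -0.02,"ty": 0,"tz": 0.252,"spin": 0,"gripper": 1},{"tx": -0.04,"ty": 0,"tz": 0.252,"spin": 0,"gripper": 1},{"tx": -0.06,"ty": 0,"tz": 0.252,"spin": 0,"gripper": 1},{"tx": -0.08,"ty": 0,"tz": 0.252,"spin": 0,"gripper": 1},{"tx": -0.1,"ty": 0,"tz": 0.252,"spin": 0,"gripper": 1},{"tx": -0.12,"ty": 0,"tz": 0.252,"spin": 0,"gripper": 1}]}}

```text
clock: 13.25
position: [561.2, -141.6, 24.1]
ee_rot: [0.749, -0.663, 0.0, -0.0]
contact_force: [0.2, -2.0, 1.9]
gripper_width: 0.3
```

```bash
cat >> h.py <<'E'
O=np.array([582,76.8]);th=np.radians(101.7);ex=np.array([np.cos(th),np.sin(th)]);ey=np.array([-ex[1],ex[0]])
def st():
    s=read_state(); f=s['contact_force'][:2]; p=s['position'][:2]-O
    print('t',s['clock'].__round__(2),'z',s['position'][2].round(1),'jig',(p@ex).round(1),(p@ey).round(1),'F ex,ey',(f@ex).round(2),(f@ey).round(2),'fz',s['contact_force'][2].round(2),'phi',phi(s).round(2),'tau',s['wrist_torque'].round(2))
def z(n):
    d=snap('scene',n);a=cv2.imread('pics/%s.png'%n); cv2.imwrite('pics/%sz.png'%n,cv2.resize(a[140:250,170:350],None,fx=4,fy=4,interpolation=cv2.INTER_CUBIC))
E
python3 - <<'E'
from h import *
z('s10'); st()
E
```

```text
t 13.3 z 24.0 jig -209.1 64.6 F ex,ey -0.5 0.06 fz 0.33 phi -83.03 tau [-0.06 -0.01 -0.01]
```

View pics/s10z.png

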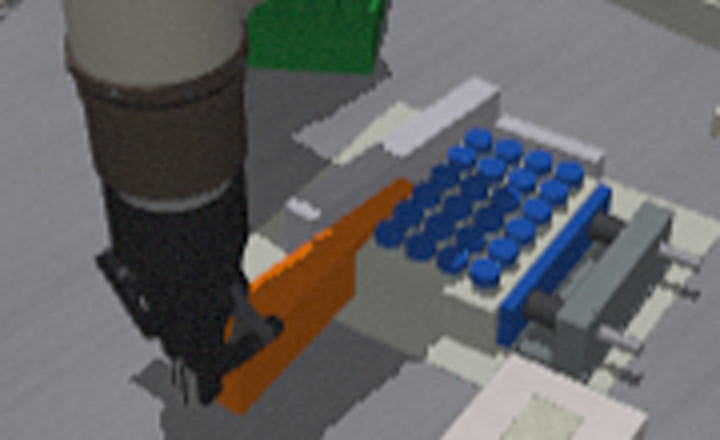

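Request:
{"fn": "play_rows", "kwargs": {"targets": [{"tx": -0.01,"ty": 0,"tz": 0,"spin": 0,"gripper": 1},{"tx": -0.02,"ty": 0,"tz": 0,"spin": 0,"gripper": 1},{"tx": -0.03,"ty": 0,"tz": 0,"spin": 0,"gripper": 1},{"tx": -0.04,"ty": 0,"tz": 0,"spin": 0,"gripper": 1},{"tx": -0.05,"ty": 0,"tz": 0,"spin": 0,"gripper": 1},{"tx": -0.06,"ty": 0,"tz": 0,"spin": 0,"gripper": 1},{"tx": -0.07,"ty": 0,"tz": 0,"spin": 0,"gripper": 1},{"tx": -0.08,"ty": 0,"tz": 0,"spin": 0,"gripper": 1}]}}

```text
clock: 14.3
position: [558.5, -121.7, 23.8]
ee_rot: [0.749, -0.663, -0.0, 0.0]
contact_force: [0.1, -1.0, 2.4]
gripper_width: 0.0
```

```bash
python3 - <<'E'
from h import *
z('s11'); st()
E
```

```text
t 14.35 z 23.8 jig -189.3 63.2 F ex,ey -0.37 1.04 fz 0.52 phi -83.05 tau [-0.27 -0.06 -0.  ]
```

View pics/s11z.png

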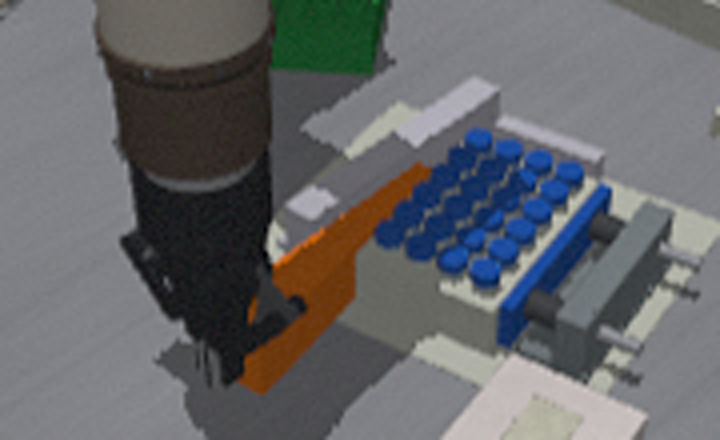

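Request:
{"fn": "play_rows", "kwargs": {"targets": [{"tx": -0.006,"ty": 0,"tz": 0,"spin": 0,"gripper": 1},{"tx": -0.012,"ty": -0.001,"tz": 0,"spin": 0,"gripper": 1},{"tx": -0.018,"ty": -0.001,"tz": 0,"spin": 0,"gripper": 1},{"tx": -0.024,"ty": -0.002,"tz": 0,"spin": 0,"gripper": 1},{"tx": -0.03,"ty": -0.002,"tz": 0,"spin": 0,"gripper": 1},{"tx": -0.036,"ty": -0.003,"tz": 0,"spin": 0,"gripper": 1}]}}

```text
clock: 15.1
position: [558.1, -112.7, 23.8]
ee_rot: [0.749, -0.663, -0.0, 0.0]
contact_force: [-0.3, -2.0, 1.0]
gripper_width: -0.2
```

```bash
python3 - <<'E'
from h import *
st()
E
```

```text
t 15.1 z 23.8 jig -180.7 61.9 F ex,ey -1.91 0.66 fz 1.01 phi -83.06 tau [-0.51  0.    0.04]
```

Request:
{"fn": "play_rows", "kwargs": {"targets": [{"tx": -0.005,"ty": 0,"tz": 0,"spin": 0,"gripper": 1},{"tx": -0.01,"ty": -0.001,"tz": 0,"spin": 0,"gripper": 1},{"tx": -0.015,"ty": -0.001,"tz": 0,"spin": 0,"gripper": 1},{"tx": -0.02,"ty": -0.002,"tz": 0,"spin": 0,"gripper": 1},{"tx": -0.025,"ty": -0.002,"tz": 0,"spin": 0,"gripper": 1}]}}

```text
clock: 15.72
position: [557.9, -106.6, 23.8]
ee_rot: [0.749, -0.663, 0.0, 0.0]
contact_force: [-0.6, -3.5, 0.1]
gripper_width: -0.2
```

```bash
python3 - <<'E'
from h import *
z('s12');st()
E
```

```text
t 15.78 z 23.8 jig -174.5 60.7 F ex,ey -2.26 1.51 fz 0.97 phi -83.05 tau [-0.84  0.16  0.01]
```

View pics/s12z.png

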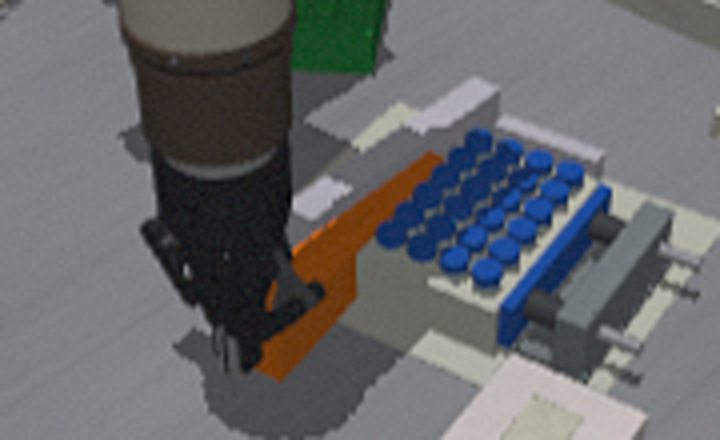

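Request:
{"fn": "play_rows", "kwargs": {"targets": [{"tx": -0.004,"ty": 0,"tz": 0,"spin": 0,"gripper": 1},{"tx": -0.008,"ty": -0.001,"tz": 0,"spin": 0,"gripper": 1},{"tx": -0.012,"ty": -0.001,"tz": 0,"spin": 0,"gripper": 1},{"tx": -0.016,"ty": -0.001,"tz": 0,"spin": 0,"gripper": 1}]}}

```text
clock: 16.27
position: [557.2, -102.8, 23.7]
ee_rot: [0.749, -0.663, -0.0, 0.001]
contact_force: [-1.8, -4.8, 1.0]
gripper_width: 0.2
```

Request:
{"fn": "play_rows", "kwargs": {"targets": [{"tx": -0.004,"ty": 0,"tz": 0,"spin": 0,"gripper": 1},{"tx": -0.008,"ty": -0.001,"tz": 0,"spin": 0,"gripper": 1},{"tx": -0.012,"ty": -0.001,"tz": 0,"spin": 0,"gripper": 1},{"tx": -0.016,"ty": -0.001,"tz": 0,"spin": 0,"gripper": 1}]}}

```text
clock: 16.77
position: [556.1, -99.3, 23.7]
ee_rot: [0.749, -0.663, -0.001, 0.001]
contact_force: [-3.4, -8.1, 2.6]
gripper_width: 0.2
```

```bash
python3 - <<'E'
from h import *
st();snap('wrist','w13');z('s13');st()
E
```

```text
t 16.77 z 23.7 jig -167.2 61.1 F ex,ey -7.24 4.96 fz 2.58 phi -83.07 tau [-2.09  0.76  0.09]
t 16.88 z 23.7 jig -167.1 61.1 F ex,ey -5.75 4.05 fz 2.7 phi -83.08 tau [-1.83  0.78  0.07]
```

View pics/w13.png

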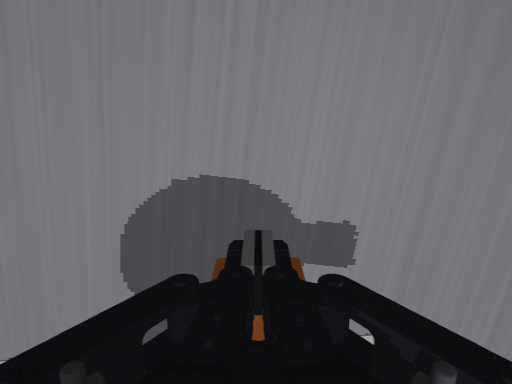

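View pics/s13z.png

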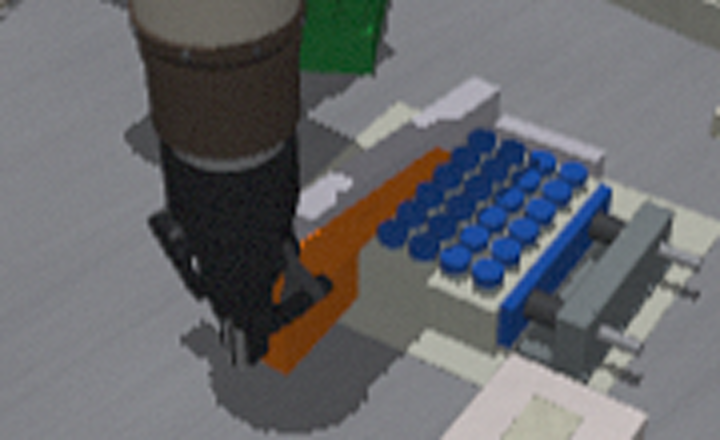

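Lateral drag of about 4 N has built up between finger and butt. I'll back off, re-centre sideways and push again.

Request:
{"fn": "play_rows", "kwargs": {"targets": [{"tx": 0.01,"ty": 0,"tz": 0,"spin": 0,"gripper": 1},{"tx": 0.02,"ty": 0.003,"tz": 0,"spin": 0,"gripper": 1},{"tx": 0.02,"ty": 0.006,"tz": 0,"spin": 0,"gripper": 1},{"tx": 0.02,"ty": 0.006,"tz": 0,"spin": 0,"gripper": 1}]}}

```text
clock: 17.38
position: [556.7, -103.4, 23.8]
ee_rot: [0.749, -0.663, 0.0, -0.0]
contact_force: [-0.6, -0.1, -0.8]
gripper_width: -0.0
```

```bash
python3 - <<'E'
from h import *
st();z('s14');st()
E
```

```text
t 17.38 z 23.8 jig -171.4 61.3 F ex,ey -0.0 0.65 fz -0.75 phi -83.05 tau [ 0.02 -0.02 -0.06]
t 17.43 z 23.8 jig -171.4 61.3 F ex,ey 0.63 1.02 fz -0.09 phi -83.04 tau [-0.03 -0.03  0.05]
```

Request:
{"fn": "play_rows", "kwargs": {"targets": [{"tx": -0.006,"ty": 0,"tz": 0,"spin": 0,"gripper": 1},{"tx": -0.012,"ty": 0,"tz": 0,"spin": 0,"gripper": 1},{"tx": -0.016,"ty": 0,"tz": 0,"spin": 0,"gripper": 1},{"tx": -0.02,"ty": 0,"tz": 0,"spin": 0,"gripper": 1}]}}

```text
clock: 17.92
position: [555.9, -98.8, 23.8]
ee_rot: [0.749, -0.663, -0.0, 0.0]
contact_force: [0.9, -2.5, -0.6]
gripper_width: -0.1
```

```bash
python3 - <<'E'
from h import *
st()
E
```

```text
t 17.93 z 23.8 jig -166.7 61.2 F ex,ey -2.61 -0.33 fz -0.58 phi -83.04 tau [-0.46  0.03 -0.05]
```

View pics/s14z.png

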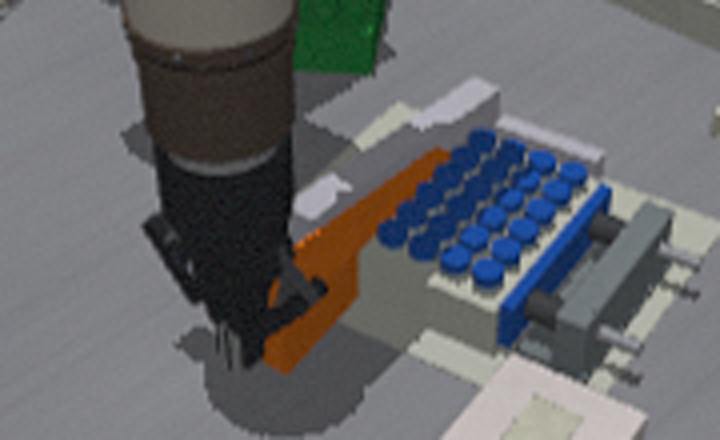

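Request:
{"fn": "play_rows", "kwargs": {"targets": [{"tx": -0.004,"ty": 0,"tz": 0,"spin": 0,"gripper": 1},{"tx": -0.008,"ty": 0,"tz": 0,"spin": 0,"gripper": 1},{"tx": -0.012,"ty": 0,"tz": 0,"spin": 0,"gripper": 1},{"tx": -0.012,"ty": 0,"tz": 0,"spin": 0,"gripper": 1}]}}

```text
clock: 18.42
position: [555.5, -97.4, 23.9]
ee_rot: [0.749, -0.663, 0.0, 0.001]
contact_force: [0.5, -9.3, 0.6]
gripper_width: 0.2
```

```bash
python3 - <<'E'
from h import *
st()
E
```

```text
t 18.43 z 23.9 jig -165.2 61.3 F ex,ey -9.21 1.38 fz 0.59 phi -83.07 tau [-2.53 -0.12  0.  ]
```

Request:
{"fn": "play_rows", "kwargs": {"targets": [{"tx": -0.004,"ty": 0,"tz": 0,"spin": 0,"gripper": 1},{"tx": -0.008,"ty": 0,"tz": 0,"spin": 0,"gripper": 1},{"tx": -0.008,"ty": 0,"tz": 0,"spin": 0,"gripper": 1}]}}

```text
clock: 18.8
position: [555.4, -96.2, 24.0]
ee_rot: [0.749, -0.663, 0.001, 0.001]
contact_force: [1.3, -13.1, -0.8]
gripper_width: -0.2
```

```bash
python3 - <<'E'
from h import *
st();z('s15')
E
```

```text
t 18.8 z 24.0 jig -164.0 61.1 F ex,ey -13.04 1.4 fz -0.82 phi -83.07 tau [-3.6  -0.27  0.  ]
```

View pics/s15z.png

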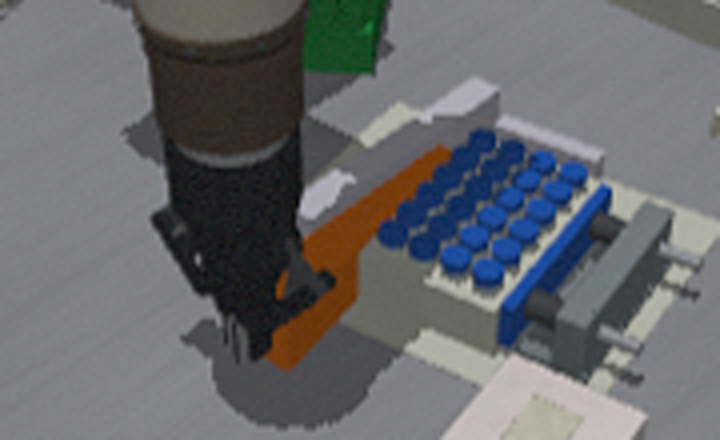

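Request:
{"fn": "play_rows", "kwargs": {"targets": [{"tx": -0.004,"ty": 0,"tz": 0,"spin": 0,"gripper": 1},{"tx": -0.006,"ty": 0,"tz": 0,"spin": 0,"gripper": 1},{"tx": -0.006,"ty": 0,"tz": 0,"spin": 0,"gripper": 1}]}}

```text
clock: 19.23
position: [555.4, -95.1, 24.1]
ee_rot: [0.749, -0.663, 0.001, 0.001]
contact_force: [1.5, -16.1, 0.0]
gripper_width: 0.1
```

```bash
python3 - <<'E'
from h import *
st();
E
```

```text
t 19.23 z 24.1 jig -163.0 61.0 F ex,ey -16.05 1.75 fz 0.02 phi -83.07 tau [-4.16 -0.41  0.03]
```

The push has climbed to 16 N at about 3 N/mm. Now I'll let go: back straight off, lift, then look.

Request:
{"fn": "play_rows", "kwargs": {"targets": [{"tx": 0.01,"ty": 0,"tz": 0,"spin": 0,"gripper": 1},{"tx": 0.03,"ty": 0,"tz": 0,"spin": 0,"gripper": 1},{"tx": 0.08,"ty": 0,"tz": 0,"spin": 0,"gripper": 1},{"tx": 0.15,"ty": 0,"tz": 0,"spin": 0,"gripper": 1},{"tx": 0.16,"ty": 0,"tz": -0.1,"spin": 0,"gripper": 1},{"tx": 0.16,"ty": 0,"tz": -0.3,"spin": 0,"gripper": 1},{"tx": 0.16,"ty": 0,"tz": -0.5,"spin": 0,"gripper": 1},{"tx": 0.16,"ty": 0,"tz": -0.7,"spin": 0,"gripper": 1},{"tx": -0.04,"ty": 0,"tz": -0.9,"spin": 0,"gripper": 1},{"tx": -0.24,"ty": 0,"tz": -1,"spin": 0,"gripper": 1},{"tx": -0.44,"ty": 0,"tz": -1,"spin": 0,"gripper": 1},{"tx": -0.6,"ty": 0,"tz": -1,"spin": 0,"gripper": 1}]}}

```text
clock: 20.72
position: [537.0, 57.7, 274.6]
ee_rot: [0.749, -0.663, 0.0, -0.001]
contact_force: [0.2, 0.2, 0.2]
gripper_width: -0.2
```

```bash
python3 - <<'E'
from h import *
st();snap('wrist','w16');z('s16');st()
im=cv2.imread('pics/w16.png')
cv2.imwrite('pics/w16z.png',cv2.resize(im[0:260,80:340],None,fx=2.2,fy=2.2,interpolation=cv2.INTER_CUBIC))
E
```

```text
t 20.73 z 274.6 jig -9.6 48.0 F ex,ey 0.16 -0.25 fz 0.24 phi -83.05 tau [ 0.03 -0.09 -0.02]
t 20.82 z 274.1 jig -8.4 47.8 F ex,ey 0.54 -0.53 fz 0.29 phi -82.84 tau [ 0.01 -0.09  0.  ]
```

View pics/w16z.png

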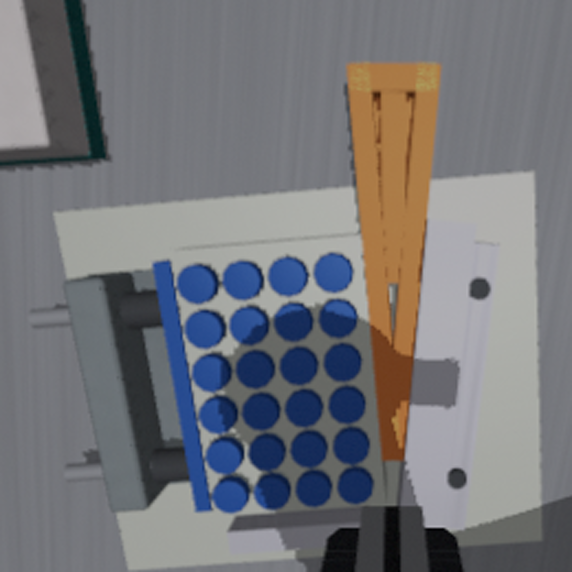

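View pics/s16z.png

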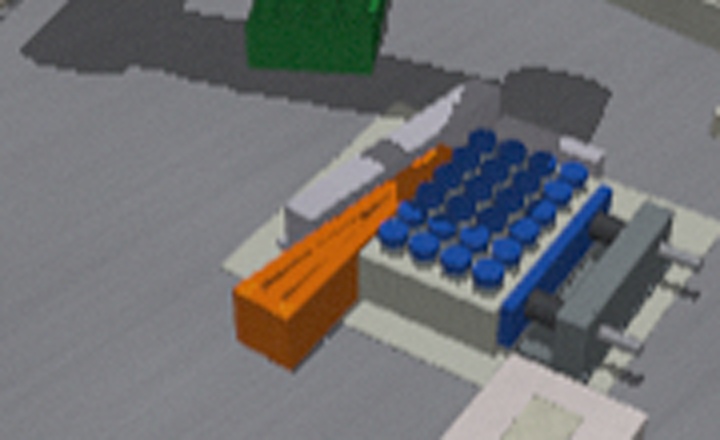

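```bash
python3 - <<'E'
from h import *
for n in('w1','w16'):
    d=dict(np.load('pics/%s.npz'%n)); K=d['mtx'];M=d['world_to_cam'];R=M[:3,:3];t=M[:3,3]
    dep=d['depth']; v,u=np.nonzero(dep>0); p=(np.linalg.inv(K)@np.stack([u,v,np.ones_like(u)]))*dep[v,u]
    w=R.T@(np.stack([p[0],-p[1],-p[2]])-t[:,None]); X=(w[:2]-O[:,None]).T; jx=X@ex; jy=X@ey; zz=w[2]
    hsv=cv2.cvtColor(d['frame'],cv2.COLOR_RGB2HSV)[v,u]
    blue=(hsv[:,0]>100)&(hsv[:,0]<130)&(hsv[:,1]>150)
    A=blue&(zz>50)&(zz<62)&(abs(jx)<70)
    cap=A&(jy>-48)&(jy<40)
    print(n,'caps mean',jx[cap].mean().round(2),jy[cap].mean().round(2), 'blue y pct',np.percentile(jy[A],[0.5,99.5]).round(1))
    for x0 in(-60,-30,0,30,60):
        f=(abs(jx-x0)<6)&(zz>50)&(zz<60)&(jy>42)&(jy<90)&(hsv[:,1]<90)
        b=(abs(jx-x0)<6)&blue&(zz>30)&(jy<-40)&(jy>-75)
        bl=(abs(jx-x0)<6)&(zz>34)&(zz<44)&(jy>20)&(jy<45)&(hsv[:,1]<90)
        print(x0,'fence',np.percentile(jy[f],3).round(1) if f.any() else None,'plate',np.percentile(jy[b],[3]).round(1) if b.any() else None,'blk',np.percentile(jy[bl],98).round(1) if bl.any() else None)
E
```

```text
w1 caps mean -5.77 -7.92 blue y pct [-53.7  31.2]
-60 fence 66.7 plate [-70.9] blk 37.7
-30 fence 61.7 plate [-71.3] blk 37.5
0 fence 56.5 plate [-71.2] blk 37.4
30 fence 51.0 plate [-72.2] blk 37.4
60 fence 46.4 plate [-70.9] blk 37.4
w16 caps mean -3.76 -8.38 blue y pct [-55.8  29.1]
-60 fence 66.2 plate [-71.4] blk 35.8
-30 fence 61.4 plate [-71.5] blk 35.4
0 fence 56.2 plate [-71.4] blk 35.2
30 fence 51.1 plate [-72.] blk 35.3
60 fence 45.6 plate [-71.4] blk 35.6
```

Request:
{"fn": "play_rows", "kwargs": {"targets": [{"tx": 0.2,"ty": 0,"tz": 0,"spin": 0,"gripper": 1},{"tx": 0.4,"ty": 0,"tz": 0,"spin": 0,"gripper": 1},{"tx": 0.6,"ty": 0,"tz": 0,"spin": 0,"gripper": 1},{"tx": 0.7,"ty": 0,"tz": 0.2,"spin": 0,"gripper": 1},{"tx": 0.7,"ty": 0,"tz": 0.4,"spin": 0,"gripper": 1},{"tx": 0.7,"ty": 0,"tz": 0.6,"spin": 0,"gripper": 1},{"tx": 0.7,"ty": 0,"tz": 0.8,"spin": 0,"gripper": 1},{"tx": 0.7,"ty": 0,"tz": 0.95,"spin": 0,"gripper": 1},{"tx": 0.7,"ty": 0,"tz": 1,"spin": 0,"gripper": 1},{"tx": 0.68,"ty": 0,"tz": 1,"spin": 0,"gripper": 1},{"tx": 0.66,"ty": 0,"tz": 1,"spin": 0,"gripper": 1},{"tx": 0.64,"ty": 0,"tz": 1,"spin": 0,"gripper": 1}]}}

```text
clock: 22.32
position: [557.4, -101.7, 25.5]
ee_rot: [0.749, -0.663, 0.001, -0.001]
contact_force: [-0.5, 1.0, -0.5]
gripper_width: -0.2
```

```bash
python3 - <<'E'
from h import *
st()
E
```

```text
t 22.32 z 25.5 jig -169.8 60.3 F ex,ey 1.04 0.33 fz -0.52 phi -83.03 tau [-0.01  0.01 -0.02]
```

Request:
{"fn": "play_rows", "kwargs": {"targets": [{"tx": -0.008,"ty": 0.004,"tz": 0.004,"spin": 0,"gripper": 1},{"tx": -0.016,"ty": 0.004,"tz": 0.004,"spin": 0,"gripper": 1},{"tx": -0.024,"ty": 0.004,"tz": 0.004,"spin": 0,"gripper": 1},{"tx": -0.028,"ty": 0.004,"tz": 0.004,"spin": 0,"gripper": 1},{"tx": -0.028,"ty": 0.004,"tz": 0.004,"spin": 0,"gripper": 1}]}}

```text
clock: 22.95
position: [554.6, -95.4, 22.8]
ee_rot: [0.749, -0.663, 0.0, 0.0]
contact_force: [-0.1, 1.0, 1.0]
gripper_width: -0.1
```

```bash
python3 - <<'E'
from h import *
st()
E
```

```text
t 22.95 z 22.8 jig -163.1 61.8 F ex,ey 1.05 -0.08 fz 0.98 phi -83.06 tau [-0.1  -0.01  0.02]
```

Request:
{"fn": "play_rows", "kwargs": {"targets": [{"tx": -0.004,"ty": 0,"tz": 0,"spin": 0,"gripper": 1},{"tx": -0.006,"ty": 0,"tz": 0,"spin": 0,"gripper": 1},{"tx": -0.006,"ty": 0,"tz": 0,"spin": 0,"gripper": 1}]}}

```text
clock: 23.32
position: [554.6, -95.3, 22.8]
ee_rot: [0.749, -0.663, 0.0, 0.0]
contact_force: [1.6, -7.6, -0.5]
gripper_width: -0.0
```

```bash
python3 - <<'E'
from h import *
st()
E
```

```text
t 23.32 z 22.8 jig -163.0 61.8 F ex,ey -7.75 0.02 fz -0.48 phi -83.07 tau [-2.15 -0.31 -0.  ]
```

The wedge has not backed out. It holds at the same spot (-163.0 mm) and takes 7.7 N without moving. I'll retreat and hand in.

Request:
{"fn": "play_rows", "kwargs": {"targets": [{"tx": 0.01,"ty": 0,"tz": 0,"spin": 0,"gripper": 1},{"tx": 0.04,"ty": 0,"tz": 0,"spin": 0,"gripper": 1},{"tx": 0.1,"ty": 0,"tz": 0,"spin": 0,"gripper": 1},{"tx": 0.16,"ty": 0,"tz": -0.05,"spin": 0,"gripper": 1},{"tx": 0.16,"ty": 0,"tz": -0.2,"spin": 0,"gripper": 1},{"tx": 0.16,"ty": 0,"tz": -0.4,"spin": 0,"gripper": 1},{"tx": 0.16,"ty": 0,"tz": -0.6,"spin": 0,"gripper": 1},{"tx": 0.16,"ty": 0,"tz": -0.6,"spin": 0,"gripper": 1},{"tx": 0.16,"ty": 0,"tz": -0.6,"spin": 0,"gripper": 1},{"tx": 0.16,"ty": 0,"tz": -0.6,"spin": 0,"gripper": 1}]}}

```text
clock: 24.58
position: [558.4, -133.9, 171.7]
ee_rot: [0.748, -0.663, -0.001, 0.001]
contact_force: [-0.1, 0.5, -0.4]
gripper_width: -0.1
```

```bash
python3 - <<'E'
from h import *
st();d=snap('scene','s17')
E
```

```text
t 24.57 z 171.7 jig -201.5 65.8 F ex,ey 0.56 0.03 fz -0.38 phi -83.09 tau [ 0.07  0.01 -0.04]
```

View pics/s17.png

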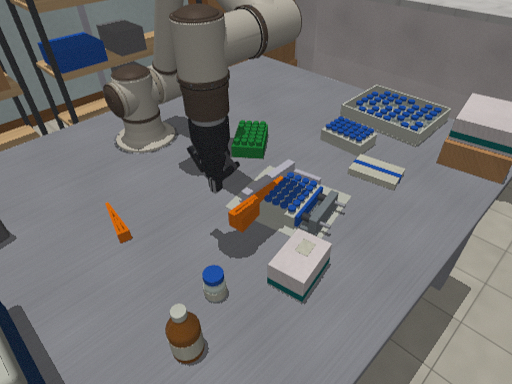

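The gripper is clear of everything. The wedge is seated in the jig (butt at 240,215), and the other things stand where they started.

```bash
python3 -c "
from bench import job_done
print(job_done())"
```

```text
the job is handed in; nothing more can be done
None
```

The block is clamped against the blue sprung plate and the wedge holds by itself. I handed the job in at about 24.6 s of the 58 s allowed.

**What I did:** I gripped the large orange wedge about 61 mm from its butt and set it flat on the bench with its thin end in the gap. I then let go and drove it in by pushing on the butt with the shut fingers. I backed off once part-way, at about 8 N, to clear roughly 4 N of sideways drag on the fingers, then carried on.

**How it seated:**
- **Push:** it was about 2–3 N while the block slid, then climbed at about 3 N/mm to 16 N with the thin end about 128 mm inside the mouth. I stopped there.
- **Side movement:** before-and-after wrist images show the block moved about 2 mm towards the plate. The plate gave by roughly 0.3–0.5 mm, which is close to the measuring noise.

**Last checks:**
- **Tightness:** after I let go and came back, the wedge stood at the same spot and took 7.7 N without moving.
- **Other things on the bench:** in the last scene picture nothing else had visibly moved, and the gripper was clear of everything.

**What went wrong or disagreed:**
- Two move calls were refused because I had left fields out; nothing moved.
- The stiffness I felt was higher than my rough estimate of 1.1–1.3 N/mm, though well above the 1 N/mm you gave.

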